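# Load the jar labeller and start it

## Task

A sample jar lies on its side at the foot of the label machine's sloped infeed tray. With the fingertips, gently push it so that it rolls up the tray and over the front roller, until it lies against the rear roller in the hollow between the two and stays there by itself when you let go; then press the round start button on top of the machine right down and release it. Do not lift the jar or take it between the fingers, do not press start before the jar is in place, and leave the other things on the bench where they are.

Things in the scene. Friction and masses are not known exactly. Their poses are not given: they have to be found in the camera images.
- labeller: bench-top jar labeller, fixed. Origin on the bench (z = 0) under the roller hollow; x level, the way the jar travels (tray foot to housing), y along the rollers, z up. In this frame, mm: base plate x -270 to 310, y +-85, z to 14; white housing x 65 to 305, y +-85, z to 120; label blade out to x 41, z 101, y +-40; label roll on the housing, axis along y at x 230, z 140, radius 50, y +-55
- tray (a point): infeed tray, an aluminium gutter sloping 10 degrees; the point is at the middle of its floor's upper edge (labeller frame x -38.6, z 67.9 mm). Its x axis points up the slope along the floor, z square to the floor. Floor x -200 to 0 mm, 92 mm between side walls 15 mm high, 3 mm thick; a lip 8 mm high at the foot, x -200 to -197, holds the waiting jar; fingertips can pass over it behind the jar
- nest (a point): where the jar's centre is when it lies properly in the hollow, touching both rollers: labeller frame x -4, y 0, z 87 mm, axes as the labeller's. On its way over the front roller the jar's axis rises to z 95 at x -26 and then drops forward into the hollow by itself. Bearing plates stand beside the rollers at y +-48 to 52, x -45 to 53, up to z 82 mm
- front_roller (a point): middle of the front roller's axis (along y), radius 10 mm, rubber sleeves, does not turn; the plane of the tray floor runs flush onto its crown. Labeller frame x -26, z 60 mm
- rear_roller (a point): middle of the rear roller's axis (along y), radius 14 mm, rubber sleeves, does not turn: the stop. Labeller frame x 30, z 68 mm
- jar: the sample jar to load: a smooth plastic cylinder, white with a flush blue screw cap, 50 mm across, 84 mm long, about 0.11 kg, lying across the tray. Origin at its centre; its y axis is the jar's axis, towards the cap (x and z turn as it rolls). At the start it lies against the foot lip, axis 25 mm above the tray floor; let go on the slope it rolls back down there
- start (a joint): the start button's travel: 0 up, 0.005 m right down; sprung, about 1.5 N to begin and 5 N right down, comes up again by itself
- start_top (a point): centre of the top face of the start button, 26 mm across, pressed straight down; in a round collar 42 mm across on top of the housing, at x 115, y -45 mm in the labeller's frame, 141 mm above the bench when up
- spare_jar: a bystander: a jar like the one to load, standing upright on the bench, 50 mm across, 84 mm tall. Origin at the centre of its underside
- glass_jar: a bystander: glass jar with a brass-coloured lid, standing, 68 mm across, 102 mm tall. Origin at the centre of its underside
- slide_box: a bystander: flat grey box for microscope slides, 90 x 190 x 33 mm (its x, y, z). Origin at the centre of its underside
Not all that is in view belongs to the job. Leave any black or purple look-alike of the jar alone.

How it is judged:
On the way, in this order (a step that is already met when the one before it is completed fails the run):
1. the jar lies still in the hollow between the rollers, let go (x of jar in the frame of labeller between -0.011 and 0.003 m and z of jar in the frame of labeller between 0.082 and 0.0925 m and angle between the y axis of jar and the y axis of labeller, either way round below 0.1 rad and linear speed of jar below 0.02 m/s and angular speed of jar below 0.5 rad/s and contact force between the fingers and jar below 0.05 N), for 0.4 s.
2. the start button is pressed right down (value of joint start above 0.004 m), for 0.1 s.
At the end, for the whole second after the job is handed in: The jar lies at rest in the hollow between the two rollers: its axis within 7 mm along the machine and about 5 mm in height of its seat and within 0.1 rad of the rollers' direction, the start button is up again (within 1 mm), and no bystander is more than 15 mm from where it stood (x of jar in the frame of labeller between -0.011 and 0.003 m and z of jar in the frame of labeller between 0.082 and 0.0925 m and angle between the y axis of jar and the y axis of labeller, either way round below 0.1 rad and linear speed of jar below 0.02 m/s and angular speed of jar below 0.5 rad/s and value of joint start below 0.001 m and distance of each of spare_jar, glass_jar, slide_box from where it was at the start of the episode below 0.015 m); the robot touches nothing.
It fails at once if the jar is lifted more than 15 mm clear of the tray (z of jar in the frame of tray above 0.04 m).
It fails at once if the jar is taken between the fingers (distance between the grasp point and jar below 0.036 m and horizontal distance between the grasp point and jar below 0.012 m and contact force between the fingers and jar above 0.1 N).
It fails at once if the jar is pushed hard (over 25 N) (contact force between the fingers and jar above 25 N).
It fails at once if the start button is pressed while the jar is not in place (value of joint start above 0.002 m and not (x of jar in the frame of labeller between -0.011 and 0.003 m and z of jar in the frame of labeller between 0.082 and 0.0925 m and angle between the y axis of jar and the y axis of labeller, either way round below 0.1 rad)).
It fails at once if a bystander is knocked or moved (distance of any of spare_jar, glass_jar, slide_box from where it was at the start of the episode above 0.015 m or angle between any of spare_jar, glass_jar, slide_box's own z axis and vertical above 0.3 rad).
It also fails if it takes over 56 s, if anything falls off the work surface, if the arm or the gripper's body presses on something with over 40 N, if the wrist force passes 120 N, or if a joint passes its speed limit or range.

## Robot

A 6-joint arm with a two-finger parallel gripper is mounted at the origin on the work surface. World frame = base frame: x ahead of the robot, y to its left, z up, the work surface at z = 0. Lengths are in m, angles in rad, forces in N, time in s.
With the tool pointing down it reaches from about 0.325 to 0.85 m from the base axis. Payload 4.4 kg.
Tool frame: the origin (TCP) lies midway between the tips of the shut fingers; the grasp point (between the pads) lies 19 mm behind it; z points along the fingers, y is the line along which they close (so a half turn about z gives the same grasp; the last joint's range is limited). The gripper opens to 94 mm and grips with 3 to 60 N. Pads are 16 mm wide; open, the fingers measure 119 mm over their backs; the gripper's body (75 mm by 177 mm) begins 78 mm behind the grasp point.
Start: joints at [-1.431, 0.207, 1.542, -0, 1.393, -0.15], TCP at [0.164, -0.551, 0.205] pointing down, gripper open.
Joint ranges: [-2.73, 2.73], [-0.86, 2.22], [0.23, 2.46], [-1.11, 4.25], [0.08, 2.63], [-2.82, 2.82]. Speed limits (rad/s): [2.79, 2.79, 3.14, 3.14, 3.14, 3.14].

## Interface

Orientations are given as a unit quaternion [x, y, z, w].
In Python, from station import env, vision, order gives the robot as it stands.
- The arm moves only by the tool play_rows, never from a script. Its argument "steps" is a list of rows, each a list of 7 numbers: the shift along the world's x, y, z in shares of 600 mm (1.0 is 600 mm), then the turn, a rotation vector about the world's x, y, z in parts of the range, where 1.0 means pi rad, then the opening, from -1 (shut) to 1 (fully open). In form: [[x, y, z, rx, ry, rz, gripper], ...]. A call has 1 to 12 rows; each row is the pose to reach, as a shift and turn from the pose commanded when the call began; what a row does not reach only later rows make up. A row lasts 1/10 s, in which the tool goes at most 50 mm and 8.59 degrees, less where a joint would pass 70% of its speed; a pose out of reach is approached as far as the arm can. No shift or turn number may pass 1 either way. A call with a gripper value outside its range is refused whole. The fingers move at their own pace and stop on an object; the grip force is fixed at half the most. Time passes only in rows, so rows that repeat a pose let the fingers close. It gives the time, the measured TCP pose, the force, the opening and the grip force at its end, in the units of the state.
- env.observe(): the state, without advancing time (a new reading comes with each control period).
- vision.get_image(name): name is "scene" or "top"; returns a dict with "img" (400x640x3 uint8, red, green, blue), "range_z" (400x640 float32, m along the optical axis (not along the pixel's ray), 0 where there is no reading), "fovy" (degrees; the focal length in pixels is half the picture's height over the tangent of half this angle, whatever the lens; pixels are square), "cx", "cy" (the principal point, pixels), "eye" and "attitude" of the camera in the world. Camera axes: x right, y up, looking along -z (the intrinsics and any distortion apply to the point x, -y, -z); pixel columns grow to the right and rows downward; lengths in m; the calibration is good to about 2 mm. A picture is of the moment at which its call begins.
- order.hand_in(): hands the job in; it is judged then, once.
The state is a dict: "time_s": time; "joints": joint angles; "joint_velocities": joint speeds; "joint_torque": joint torques, N m; "eef_pos": TCP position; "orientation": TCP orientation; "force": force on the tool from outside, world axes, zero at the start; "moment": the same for the moment, N m; "finger_gap": opening from 0.0 (shut) to 1.0 (fully open); "finger_force": force on a finger pad.
Only numpy, scipy, OpenCV 4.12 (cv2) and the standard library are available. Lean on these libraries where they do the work, as an engineer would, in place of code of your own. Each camera call takes 0.05 s, during which the arm holds its last target. There are 200 camera calls.

## Working session

There is one attempt and no reset: what is moved stays moved. The work goes in short steps, Python scripts to look and compute and a tool call to move; the robot and the scene stay as the last step left them, time stands still between calls to the robot, and variables do not carry over. Pictures are saved under pics/ and viewed, at most 10 in all, crops included, and the job is handed in when it is done.

Besides the shell and the picture viewer there is one more tool, called after ">>>" as name(argument=value, ...) on one line, values as JSON. play_rows: Moves the arm, as the interface text tells. Its arguments: {"type":"object","properties":{"steps":{"type":"array"}},"required":["steps"]}

```bash
mkdir -p pics; cat > h.py <<'E'
import numpy as np, cv2
from station import env, vision, order
from scipy.spatial.transform import Rotation as R
def cam(n):
    d=vision.get_image(n); return d
def pts(d):
    h,w=d['range_z'].shape; f=h/2/np.tan(np.radians(d['fovy'])/2)
    u,v=np.meshgrid(np.arange(w)+.5,np.arange(h)+.5); z=d['range_z']
    k=d.get('distortion')
    c=np.stack([(u-d['cx'])/f*z,-(v-d['cy'])/f*z,-z],-1)
    A=np.array(d['attitude']); A=R.from_quat(A).as_matrix() if A.size==4 else A.reshape(3,3)
    return c@A.T+np.array(d['eye'])
E
python3 - <<'E'
from h import *
for n in('scene','top'):
    d=cam(n); cv2.imwrite(f'pics/{n}0.png',d['img'][:,:,::-1])
    print(n,{k:v for k,v in d.items() if k not in('img','range_z')}, (d['range_z']>0).mean())
    np.savez(f'{n}0.npz',**{k:v for k,v in d.items()})
print(env.observe())
E
```

```text
scene {'fovy': 49.888509793692094, 'cx': 319.18119643926815, 'cy': 195.70427596671217, 'eye': array([0.88199575, 0.45839918, 0.84169274]), 'attitude': array([0.11774113, 0.27550288, 0.87870714, 0.37163013])} 0.99572265625
top {'fovy': 43.927301669528696, 'cx': 314.5730269818269, 'cy': 204.77642645871404, 'eye': array([0.39670703, 0.09285204, 1.25258418]), 'attitude': array([-0.05671172,  0.03717335,  0.70663568, -0.70432091])} 0.9959140625
{'time_s': 0.1, 'joints': array([-1.43149729e+00,  2.07338542e-01,  1.54280893e+00,  3.37725071e-05,
        1.39349724e+00, -1.50539524e-01]), 'joint_velocities': array([ 0.00140134, -0.00199984, -0.00277825, -0.00139122,  0.00057365,
        0.00054906]), 'joint_torque': array([ 7.02653251e-04, -3.71862638e+01, -2.82292074e+01,  7.00789830e-02,
        3.11568228e-02, -4.34405467e-05]), 'eef_pos': array([ 0.16420955, -0.55029277,  0.20440582]), 'orientation': array([ 9.89517478e-01,  1.44409515e-01,  2.23847065e-05, -1.02591772e-03]), 'force': array([-0.38750497,  0.72779625, -0.50626492]), 'moment': array([ 0.02085634, -0.01905132,  0.00306347]), 'finger_force': 0.0, 'finger_gap': 1.0026565872348532}
```

View pics/scene0.png

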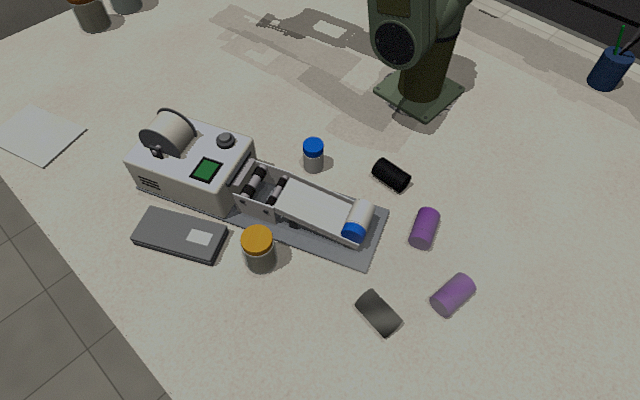

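View pics/top0.png

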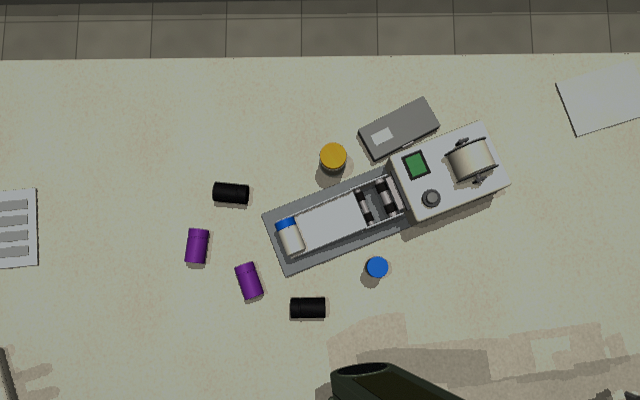

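The top view shows the jar at about (288,235), the rollers at (375,200), the button at (431,198), the housing running up and to the right, the glass jar at (333,158) and the spare jar at (376,267).

```bash
cat > meas.py <<'E'
from h import *
def ld(n): return dict(np.load(n+'0.npz'))
for n in('top','scene'):
    d=ld(n);P=pts(d);I=d['img'].astype(int);hsv=cv2.cvtColor(d['img'],cv2.COLOR_RGB2HSV)
    z=P[...,2]; 
    roi=np.zeros(z.shape,bool)
    if n=='top': roi[115:280,255:515]=1
    else: roi[100:275,120:395]=1
    print(n,'bench z',np.median(z[300:330,100:200]))
    m=(roi&(abs(z-.120)<.006)&(hsv[...,1]<60)).astype(np.uint8)
    m=cv2.morphologyEx(m,cv2.MORPH_OPEN,np.ones((3,3)))
    k,l,s,c=cv2.connectedComponentsWithStats(m); i=1+s[1:,4].argmax()
    p=P[l==i]; r=cv2.minAreaRect((p[:,:2]*1000).astype(np.float32)); print('housing',r,np.median(p[:,2]))
    print(cv2.boxPoints(r).round(1).tolist())
    m=(roi&(abs(z-.014)<.005)).astype(np.uint8)
    k,l,s,c=cv2.connectedComponentsWithStats(cv2.morphologyEx(m,cv2.MORPH_OPEN,np.ones((3,3)))); i=1+s[1:,4].argmax()
    p=P[l==i]; r=cv2.minAreaRect((p[:,:2]*1000).astype(np.float32)); print('base',r,np.median(p[:,2]));print(cv2.boxPoints(r).round(1).tolist())
    def blob(nm,m):
        k,l,s,c=cv2.connectedComponentsWithStats(m.astype(np.uint8)); 
        for i in range(1,k):
            if s[i,4]>30:
                p=P[l==i];print(nm,c[i].round(),s[i,4],np.median(p,0).round(4), 'ztop',np.percentile(p[:,2],95).round(4))
    H=hsv
    blob('blue',(H[...,0]>100)&(H[...,0]<125)&(H[...,1]>150)&(H[...,2]>100))
    blob('brass',roi&(H[...,0]>12)&(H[...,0]<28)&(H[...,1]>150))
    blob('button',roi&(abs(z-.141)<.004)&(H[...,1]<60)&(H[...,2]<170))
    blob('green',roi&(H[...,0]>50)&(H[...,0]<80)&(H[...,1]>120))
E
python3 meas.py
```

```text
top bench z -0.0010815776679186095
housing ((628.830078125, -189.99932861328125), (167.86361694335938, 238.05984497070312), 21.727441787719727) 0.11888132418124564
[[506.79998779296875, -110.5], [594.9000244140625, -331.6000061035156], [750.9000244140625, -269.5], [662.7000122070312, -48.400001525878906]]
base ((459.68658447265625, 51.18415069580078), (61.234375, 334.86077880859375), 16.816572189331055) 0.01303588109696796
[[381.8999938964844, 202.60000610351562], [478.79998779296875, -117.9000015258789], [537.4000244140625, -100.19999694824219], [440.6000061035156, 220.3000030517578]]
blue [285. 223.] 140 [0.509  0.1951 0.082 ] ztop 0.0884
blue [377. 267.] 346 [ 0.4048 -0.0216  0.0826] ztop 0.0869
brass [333. 156.] 544 [0.6671 0.0797 0.1009] ztop 0.1046
button [432. 197.] 90 [ 0.5606 -0.1424  0.1401] ztop 0.1431
green [416. 165.] 222 [ 0.639  -0.1124  0.1211] ztop 0.125
scene bench z 3.058046309351026e-05
housing ((629.4275512695312, -186.9569549560547), (169.0779571533203, 242.72021484375), 22.3366756439209) 0.12017722922953133
[[505.1000061035156, -106.80000305175781], [597.400024
[... 166 characters left out ...]
4, 340.6506042480469), 21.743776321411133) 0.014187821680143098
[[380.3999938964844, 202.6999969482422], [506.6000061035156, -113.69999694824219], [666.0999755859375, -50.099998474121094], [539.9000244140625, 266.29998779296875]]
blue [313. 144.] 250 [ 0.4079 -0.0187  0.0843] ztop 0.0864
blue [354. 228.] 181 [0.5097 0.2014 0.0835] ztop 0.0883
brass [256. 240.] 781 [0.6722 0.087  0.1021] ztop 0.1043
button [187. 139.] 67 [ 0.6245 -0.1899  0.1417] ztop 0.1445
button [224. 136.] 86 [ 0.5616 -0.1377  0.1411] ztop 0.143
button [148. 142.] 35 [ 0.6883 -0.2449  0.1408] ztop 0.1446
button [169. 149.] 45 [ 0.6679 -0.1927  0.1417] ztop 0.1449
green [206. 169.] 307 [ 0.641  -0.1079  0.1227] ztop 0.1245
```

Careful with the scale: shifts go in shares of 600 mm and turns go in shares of pi rad. That gives: 401 mm / 600 = 0.6683, 266 mm / 600 = 0.4433, 0.95 rad / 3.1416 = 0.3024.

>>> play_rows(steps=[[0.05,0.075,0.1,0,0,0.0318,0],[0.0917,0.1417,0.1583,0,0,0.0637,0],[0.1333,0.2083,0.1583,0,0,0.0955,0],[0.175,0.275,0.1583,0,0,0.1273,0],[0.2167,0.3417,0.1583,0,0,0.1592,0],[0.2583,0.4083,0.1583,0,0,0.191,0],[0.3,0.4667,0.1583,0,0,0.2228,0],[0.35,0.5333,0.1583,0,0,0.2546,0],[0.4,0.6,0.1583,0,0,0.2865,0],[0.4433,0.6683,0.1583,0,0,0.3024,0],[0.4433,0.6683,0.1583,0,0,0.3024,0]])

```text
time_s: 1.2
eef_pos: [0.4317, -0.146, 0.3001]
orientation: [0.812, 0.584, 0.001, -0.001]
force: [-0.9, -0.7, -0.0]
finger_gap: 0.501
finger_force: 0.0
```

Converted, 376 mm / 600 = 0.6267, 350 mm / 600 = 0.5833, 0.712 rad / 3.1416 = 0.2266.

>>> play_rows(steps=[[0.0067,0.075,0,0,0,0.0286,0],[0.0133,0.15,0,0,0,0.0573,0],[0.02,0.225,0,0,0,0.0859,0],[0.0267,0.3,0,0,0,0.1146,0],[0.0333,0.375,0,0,0,0.1432,0],[0.04,0.45,0,0,0,0.1719,0],[0.0467,0.525,0,0,0,0.2005,0],[0.0533,0.5833,0,0,0,0.2266,0],[0.0567,0.6267,0,0,0,0.2266,0],[0.0567,0.6267,0,0,0,0.2266,0]])

```text
time_s: 2.2
eef_pos: [0.4641, 0.2278, 0.2997]
orientation: [0.559, 0.829, -0.0, -0.001]
force: [0.0, -0.6, -0.0]
finger_gap: 0.496
finger_force: 0.0
```

```bash
python3 - <<'E'
from h import *
s=env.observe();print(s['time_s'],s['eef_pos'],s['force'],s['finger_gap'],R.from_quat(s['orientation']).as_matrix().round(3),s['joints'])
E
```

```text
2.2 [0.46406283 0.22778585 0.29965359] [ 0.00208336 -0.5522076  -0.01827476] 0.4960227894298619 [[-0.375  0.927 -0.001]
 [ 0.927  0.375 -0.   ]
 [ 0.    -0.001 -1.   ]] [ 2.88525826e-01  2.39814907e-02  1.55078127e+00  3.68810540e-04
  1.56811365e+00 -9.54538369e-02]
```

Converted, -246 mm / 600 = -0.41, -190 mm / 600 = -0.3167.

>>> play_rows(steps=[[0,0,-0.0667,0,0,0,0],[0,0,-0.1333,0,0,0,0],[0,0,-0.2,0,0,0,0],[0,0,-0.2667,0,0,0,0],[0,0,-0.3167,0,0,0,0],[0,0,-0.3583,0,0,0,0],[0,0,-0.3917,0,0,0,0],[0,0,-0.41,0,0,0,0],[0,0,-0.41,0,0,0,0],[0,0,-0.41,0,0,0,0]])

```text
time_s: 3.2
eef_pos: [0.465, 0.2254, 0.0551]
orientation: [0.561, 0.828, 0.0, 0.0]
force: [1.3, 0.4, -0.1]
finger_gap: 0.497
finger_force: 0.0
```

```bash
python3 - <<'E'
from h import *
d=cam('scene');cv2.imwrite('pics/s1.png',cv2.resize(d['img'][140:290,180:440,::-1],None,fx=3,fy=3))
E
```

```text
(no output)
```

View pics/s1.png

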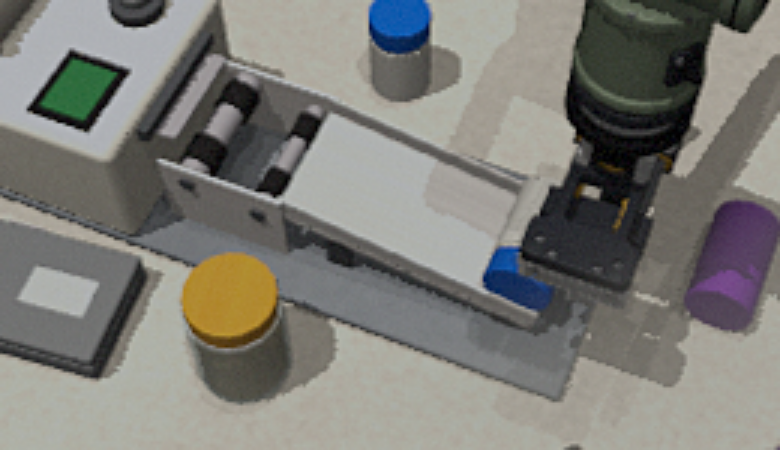

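The crop shows the gripper standing behind the jar (520,270) at the tray foot, with the way to the rollers clear.

Converted, -55 mm / 600 = -0.0917, -48.5 mm / 600 = -0.0808.

>>> play_rows(steps=[[0.0033,-0.0083,-0.0033,0,0,0,0],[0.0058,-0.015,-0.005,0,0,0,0],[0.0083,-0.0217,-0.005,0,0,0,0],[0.0108,-0.0275,-0.0042,0,0,0,0],[0.0133,-0.0342,-0.0025,0,0,0,0],[0.0167,-0.0417,-0.0008,0,0,0,0],[0.02,-0.0492,0.0008,0,0,0,0],[0.0225,-0.0567,0.0025,0,0,0,0],[0.0258,-0.065,0.0033,0,0,0,0],[0.0292,-0.0725,0.005,0,0,0,0],[0.0325,-0.0808,0.0058,0,0,0,0],[0.0367,-0.0917,0.0083,0,0,0,0]])

```text
time_s: 4.45
eef_pos: [0.4863, 0.1705, 0.0593]
orientation: [0.56, 0.828, -0.0, -0.0]
force: [-0.6, 2.1, 2.8]
finger_gap: 0.497
finger_force: 1.6
```

```bash
cat >> h.py <<'E'
U=np.array([.3714,-.9285]);V=np.array([.9285,.3714]);O=np.array([.5605,-.0165])
def lab(p): q=np.asarray(p)[...,:2]-O; return np.stack([q@U,q@V,np.asarray(p)[...,2]],-1)*1000
def capinfo():
    s=env.observe();print('tcp',lab(s['eef_pos']).round(1),'F',s['force'].round(1))
    for n in('top','scene'):
        d=cam(n);P=pts(d);H=cv2.cvtColor(d['img'],cv2.COLOR_RGB2HSV);L=lab(P)
        m=(abs(L[...,1])<55)&(L[...,0]>-260)&(L[...,0]<40)&(L[...,2]>45)
        b=m&(H[...,0]>100)&(H[...,0]<125)&(H[...,1]>130)&(H[...,2]>50)
        if b.sum(): q=L[b];print(n,'cap',b.sum(),np.median(q,0).round(1),'xr',np.percentile(q[:,0],[3,97]).round(1),'zmax',np.percentile(q[:,2],97).round(1))
    return d
E
python3 - <<'E'
from h import *
d=capinfo();cv2.imwrite('pics/s2.png',cv2.resize(d['img'][140:290,180:440,::-1],None,fx=3,fy=3))
E
```

```text
tcp [-201.2    0.5   59.3] F [-0.6  2.1  2.8]
scene cap 182 [-168.2   40.7   72.2] xr [-189.5 -145.9] zmax 86.9
```

View pics/s2.png

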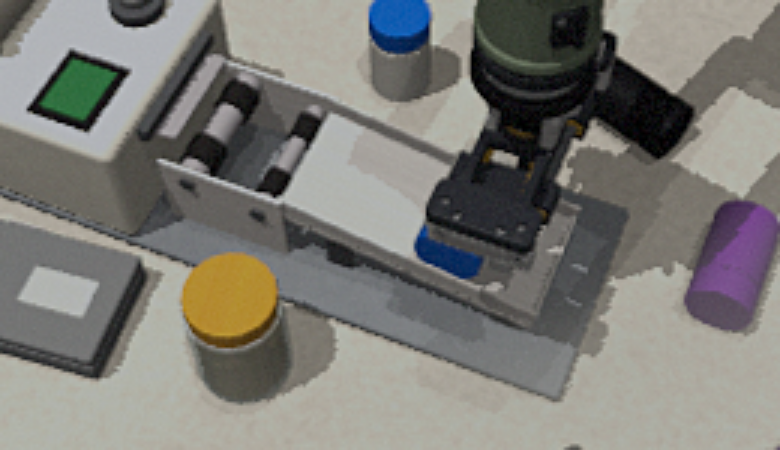

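The jar (crop 450,250) rolls straight ahead of the fingers; its axis is at x ≈ -168, as predicted.

Converted, -75 mm / 600 = -0.125, -69.5 mm / 600 = -0.1158.

>>> play_rows(steps=[[0.0033,-0.0083,0.0017,0,0,0,0],[0.0075,-0.0183,0.0033,0,0,0,0],[0.0117,-0.0292,0.0058,0,0,0,0],[0.0158,-0.04,0.0075,0,0,0,0],[0.02,-0.0508,0.01,0,0,0,0],[0.025,-0.0617,0.0117,0,0,0,0],[0.0292,-0.0725,0.0142,0,0,0,0],[0.0333,-0.0833,0.0158,0,0,0,0],[0.0375,-0.0942,0.0175,0,0,0,0],[0.0417,-0.105,0.02,0,0,0,0],[0.0467,-0.1158,0.0217,0,0,0,0],[0.05,-0.125,0.0233,0,0,0,0]])

```text
time_s: 5.75
eef_pos: [0.5165, 0.0954, 0.0735]
orientation: [0.561, 0.828, -0.0, -0.0]
force: [-1.0, 3.4, 2.3]
finger_gap: 0.503
finger_force: 1.9
```

```bash
python3 -c "
from h import *
capinfo()"
```

```text
tcp [-120.2    0.7   73.5] F [-1.   3.4  2.3]
scene cap 174 [-88.2  41.1  87.2] xr [-109.7  -67. ] zmax 101.6
```

Converted, -51 mm / 600 = -0.085, -48.5 mm / 600 = -0.0808.

>>> play_rows(steps=[[0.0033,-0.0075,0.0017,0,0,0,0],[0.0067,-0.0158,0.0033,0,0,0,0],[0.0092,-0.0233,0.0042,0,0,0,0],[0.0125,-0.0308,0.0058,0,0,0,0],[0.0158,-0.0383,0.0075,0,0,0,0],[0.0183,-0.0467,0.0092,0,0,0,0],[0.0217,-0.0542,0.01,0,0,0,0],[0.025,-0.0617,0.0117,0,0,0,0],[0.0275,-0.0692,0.0133,0,0,0,0],[0.03,-0.075,0.0142,0,0,0,0],[0.0325,-0.0808,0.015,0,0,0,0],[0.0342,-0.085,0.0158,0,0,0,0]])

```text
time_s: 7.05
eef_pos: [0.5363, 0.0461, 0.0831]
orientation: [0.561, 0.828, 0.001, -0.001]
force: [-2.3, 5.5, 4.5]
finger_gap: 0.499
finger_force: 3.0
```

```bash
python3 -c "
from h import *
capinfo()"
```

```text
tcp [-67.1   0.8  83.1] F [-2.3  5.5  4.5]
scene cap 208 [-36.7  41.2  97.5] xr [-101.3  -13.8] zmax 198.9
```

Converted, -16.5 mm / 600 = -0.0275, 4.5 mm / 600 = 0.0075.

>>> play_rows(steps=[[0.0017,-0.0042,0.0008,0,0,0,0],[0.0033,-0.0083,0.0017,0,0,0,0],[0.005,-0.0125,0.0025,0,0,0,0],[0.0067,-0.0158,0.0033,0,0,0,0],[0.0075,-0.0192,0.0033,0,0,0,0],[0.0083,-0.0217,0.0033,0,0,0,0],[0.01,-0.025,0.0033,0,0,0,0],[0.0108,-0.0275,0.0033,0,0,0,0],[0.0108,-0.0275,0.0033,0,0,0,0],[0.0108,-0.0275,0.0033,0,0,0,0]])

```text
time_s: 8.15
eef_pos: [0.5433, 0.0285, 0.0849]
orientation: [0.56, 0.828, -0.0, -0.0]
force: [0.5, 0.2, -0.1]
finger_gap: 0.503
finger_force: 0.0
```

```bash
python3 -c "
from h import *
capinfo()"
```

```text
tcp [-48.1   0.7  84.9] F [ 0.5  0.2 -0.1]
scene cap 257 [-8.5 41.1 94.9] xr [-83.8  17.9] zmax 191.9
```

Converted, -168 mm / 600 = -0.28, 115 mm / 600 = 0.1917.

>>> play_rows(steps=[[-0.005,0.0117,0,0,0,0,0],[-0.0117,0.0283,0,0,0,0,0],[-0.0117,0.0283,0.05,0,0,0,0],[-0.0117,0.0283,0.1167,0,0,0,0],[-0.0117,0.0283,0.1833,0,0,0,0],[-0.0083,0,0.1917,0,0,0,-1],[0,-0.0667,0.1917,0,0,0,-1],[0.0083,-0.1333,0.1917,0,0,0,-1],[0.0167,-0.2,0.1917,0,0,0,-1],[0.025,-0.25,0.1917,0,0,0,-1],[0.03,-0.28,0.1917,0,0,0,-1],[0.03,-0.28,0.1917,0,0,0,-1]])

```text
time_s: 9.45
eef_pos: [0.5614, -0.1407, 0.1997]
orientation: [0.561, 0.828, -0.0, -0.0]
force: [0.3, 0.3, 0.4]
finger_gap: 0.003
finger_force: 0.0
```

```bash
python3 -c "
from h import *
d=capinfo();cv2.imwrite('pics/s3.png',cv2.resize(d['img'][100:300,130:390,::-1],None,fx=3,fy=3))
L=lab(pts(d));m=(abs(L[...,1])<35)&(L[...,0]>-45)&(L[...,0]<35)&(L[...,2]>95)&(L[...,2]<120)
q=L[m];print(m.sum(),q.max(0))
for a,b in((-35,-10),(10,35)):
  k=q[(q[:,1]>a)&(q[:,1]<b)]
  if len(k)>10:
    A=np.c_[2*k[:,[0,2]],np.ones(len(k))];c=np.linalg.lstsq(A,(k[:,[0,2]]**2).sum(1),rcond=None)[0];print(a,len(k),c[:2],np.sqrt(c[2]+c[0]**2+c[1]**2))
print(env.observe()['eef_pos'])
"
```

```text
tcp [115.6 -45.3 199.7] F [0.3 0.3 0.4]
top cap 179 [ -4.7  30.8 106.6] xr [-25.3  21.1] zmax 113.6
scene cap 354 [ -8.1  40.2 101. ] xr [-28.2  16.5] zmax 113.2
562 [ 18.10415832  34.89707344 114.88427445]
-35 194 [-4.68242589 89.6956556 ] 23.02901305419
10 213 [-4.79413861 89.47130354] 23.01329908408983
[ 0.5610389  -0.13827479  0.19964748]
```

View pics/s3.png

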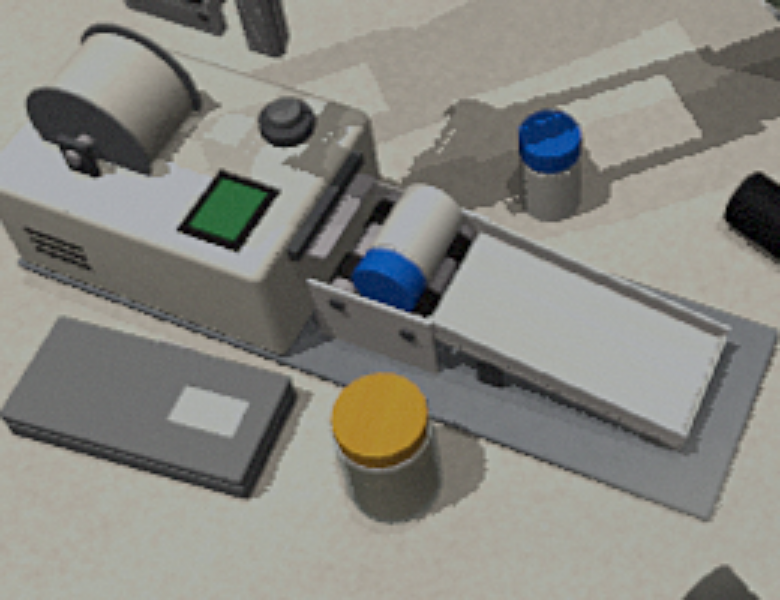

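The jar (crop 410,245) lies between the rollers, parallel to them, with its axis at x ≈ -4.7. The shut fingertips are above the button (285,120).

Converted, -63 mm / 600 = -0.105, -62 mm / 600 = -0.1033.

>>> play_rows(steps=[[0,0,-0.0417,0,0,0,-1],[0,0,-0.075,0,0,0,-1],[0,0,-0.0883,0,0,0,-1],[0,0,-0.0933,0,0,0,-1],[0,0,-0.0967,0,0,0,-1],[0,0,-0.1,0,0,0,-1],[0,0,-0.1033,0,0,0,-1],[0,0,-0.105,0,0,0,-1],[0,0,-0.105,0,0,0,-1]])

```text
time_s: 10.45
eef_pos: [0.5621, -0.1394, 0.1379]
orientation: [0.56, 0.828, 0.001, 0.001]
force: [0.6, 2.3, 3.5]
finger_gap: 0.006
finger_force: 1.8
```

Converted, -3 mm / 600 = -0.005, -2 mm / 600 = -0.0033.

>>> play_rows(steps=[[0,0,-0.0017,0,0,0,-1],[0,0,-0.0033,0,0,0,-1],[0,0,-0.005,0,0,0,-1],[0,0,-0.005,0,0,0,-1],[0,0,-0.005,0,0,0,-1]])

```text
time_s: 10.95
eef_pos: [0.5622, -0.1394, 0.1362]
orientation: [0.56, 0.828, 0.001, 0.001]
force: [-1.7, 4.1, 11.2]
finger_gap: 0.009
finger_force: 5.6
```

Converted, 120 mm / 600 = 0.2, 90 mm / 600 = 0.15.

>>> play_rows(steps=[[0,0,-0.0017,0,0,0,-1],[0,0,-0.0017,0,0,0,-1],[0,0,-0.0017,0,0,0,-1],[0,0,0.0083,0,0,0,-1],[0,0,0.0333,0,0,0,-1],[0,0,0.0833,0,0,0,-1],[0,0,0.15,0,0,0,-1],[0,0,0.2,0,0,0,-1],[0,0,0.2,0,0,0,-1],[0,0,0.2,0,0,0,-1]])

```text
time_s: 11.95
eef_pos: [0.5612, -0.1401, 0.2543]
orientation: [0.561, 0.828, -0.0, 0.001]
force: [-0.5, 1.2, -0.8]
finger_gap: 0.007
finger_force: 0.0
```

```bash
python3 -c "
from h import *
d=capinfo()
H=cv2.cvtColor(d['img'],cv2.COLOR_RGB2HSV);L=lab(pts(d))
m=(np.hypot(L[...,0]-115,L[...,1]+45)<10)&(L[...,2]<160)&(L[...,2]>125);print('button z',np.median(L[m][:,2]),m.sum())
for nm,b in(('blue',(H[...,0]>100)&(H[...,0]<125)&(H[...,1]>150)&(H[...,2]>100)),('brass',(H[...,0]>12)&(H[...,0]<28)&(H[...,1]>150))):
  k,l,s,c=cv2.connectedComponentsWithStats(b.astype(np.uint8))
  for i in range(1,k):
    if s[i,4]>100: print(nm,c[i].round(1),np.median(pts(d)[l==i],0).round(4))
"
```

```text
tcp [115.  -45.2 254.3] F [-0.5  1.2 -0.8]
top cap 180 [ -4.5  30.5 107.4] xr [-25.1  21.1] zmax 111.6
scene cap 355 [ -8.2  40.3 101.1] xr [-28.4  16.6] zmax 113.0
button z 141.69154396556505 46
blue [314.3 147.9] [ 0.4134 -0.0076  0.0842]
blue [259.7 188.8] [0.5883 0.0046 0.1094]
brass [256.2 239.7] [0.6721 0.0871 0.1021]
```

```bash
python3 -c "
from station import order
print(order.hand_in())"
```

```text
the job is handed in; nothing more can be done
None
```

I rolled the jar up the tray into the hollow, where it lies against the rear roller by itself. I then pressed the start button right down, it came back up, and I handed the job in; the hand-in gave no verdict.

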